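Fit the drive gear, shut the gear case and hasp it

ROBOT

A 6-joint arm with a two-finger parallel gripper is mounted at the origin on the work surface. World frame = base frame: x ahead of the robot, y to its left, z up, the work surface at z = 0. Lengths are in m, angles in rad, forces in N, time in s.
With the tool pointing down it reaches from about 0.25 to 0.725 m from the base axis. Payload 9.7 kg.
Tool frame: the origin (TCP) lies at the very end of the fingers, on their centre line; the grasp point (between the pads) lies 19 mm behind it; z points along the fingers, y is the direction in which the jaws open and shut (so a half turn about z gives the same grasp; the last joint's range is limited). The gripper opens to 85 mm and grips with 20 to 120 N. Pads are 22 mm wide; open, the fingers measure 114 mm over their backs; the gripper's body (76 mm by 85 mm) begins 54 mm behind the grasp point. The pads swing forward as they close: fully open they stand 13 mm farther back than shut.
Start: joints at [-1.274, 0.087, 0.176, 1.66, 0, 1.571], TCP at [0.161, -0.526, 0.231] pointing down, gripper open.
Joint ranges: [-3.13, 3.13], [-0.85, 1.81], [-1.15, 1.24], [-2.2, 2.28], [-1.44, 1.52], [-3.14, 3.14]. Speed limits (rad/s): [2.22, 2.22, 2.57, 3.14, 3.14, 3.14].

INTERFACE

Orientations are given as a unit quaternion [x, y, z, w].
In Python, from workcell import sense, grab_frame, env gives the robot as it stands.
- The arm moves only by the tool jog_arm, never from a script. Its argument "rows" is a list of rows, each a list of 3 entries, a list of its own where there are three numbers: the shift along the tool's x, y, z in mm, then the turn, a rotation vector about the tool's x, y, z in rad, then the opening, from 0 (shut) to 1 (fully open). In form: [[[x, y, z], [ax, ay, az], fingers], ...]. A call has exactly 10 rows; each row is the pose to reach, as a shift and turn from the pose commanded when the call began, along the tool's axes at that moment; what a row does not reach only later rows make up. A row lasts 1/10 s, in which the tool goes at most 50 mm and 8.59 degrees, less where a joint would pass 70% of its speed; a pose out of reach is approached as far as the arm can. A call with a gripper value outside its range is refused whole. The fingers move at their own pace and stop on an object; "force" is the grip in N (left out, the last holds). Time passes only in rows, so rows that repeat a pose let the fingers close, or fill a call up. It gives the time, the measured TCP pose, the force and the opening at its end, in the units of the state.
- sense(): the state, without advancing time (a new reading comes with each control period).
- grab_frame(name): name is "side" or "top"; returns a dict with "img" (384x512x3 uint8, red, green, blue), "fx", "fy", "cx", "cy" (pixels), "view" (4x4, takes a point from world to camera coordinates). Camera axes: x right, y down, z forward; pixel columns grow to the right and rows downward; lengths in m; the calibration is good to about 2 mm. A picture is of the moment at which its call begins. There is no depth.
- env.hand_in(): hands the job in, once; it reports no verdict.
The state is a dict: "time_s": time; "joints": joint angles; "qvel": joint speeds; "effort": joint torques, N m; "tool_pos": TCP position; "ee_rot": TCP orientation; "wrist_force": force on the tool from outside, world axes, zero at the start; "torque": the same for the moment, N m; "width": finger opening in m.
Only numpy, scipy, OpenCV 4.12 (cv2) and the standard library are available. Lean on these libraries where they do the work, as an engineer would, in place of code of your own. Each camera call takes 0.05 s, during which the arm holds its last target.

TASK

Put the loose toothed gear over the bare upright shaft in the open gear case, turning it to and fro until its teeth drop into mesh with the fixed pinion and it sits fully down on the shaft's shoulder. Then swing the lid fully shut, and after that swing the slotted hasp over until it lies flat on the lid with the staple through its slot. Leave the pulley, the cup brush and the oil can standing where they are.

Things in the scene. Friction and masses are not known exactly. Their poses are not given: they have to be found in the camera images.
- gear_mid (a point): Centre (25 mm above the underside) of the loose steel gear lying flat, hub up, 0.32 kg, 50 mm high: below, a disc 14 mm thick with 12 straight teeth, 68 mm over the tips (teeth 5 mm wide, root circle 52 mm); above, a smooth round hub 26 mm in diameter, 36 mm high, to grip. 16 mm bore right through. z up; one tooth points along x. The only loose thing with teeth.
- shaft (a point): On the axis of the case's bare upright shaft (13 mm in diameter, tapered tip 38 mm above this point), at the top of its 26 mm shoulder, where the gear's underside comes to rest, 12 mm above the bench. x: along the case, from the shaft to the pinion; y: to the lid's hinge; z up.
- case: Fixed gear case: a grey open-topped box, 190 mm along x, 160 mm along y, 66 mm high, walls 6 mm. Origin in the middle of its underside, on the bench; the shaft stands 30 mm from it along -x. A motor 96 mm in diameter (top 98 mm above the bench) with a brush wheel lies at its +x end, 150 mm long with the wheel.
- pinion: Fixed steel pinion in the case; it does not turn. Origin on its axis on the case's floor, 6 mm above the bench, 51 mm from the shaft along the case's x. 8 straight teeth (5 mm wide), 48 mm over the tips, root circle 33 mm, from 4 to 22 mm above the origin: the gear is 22 mm down over the shaft's tip when it reaches them. z up; one tooth points along x.
- lid_hinge (a point): Middle of the lid's hinge line, fixed on the case, 68 mm above the bench on the +y wall; axes as those of the shaft point, the hinge line runs along x, and the case lies towards -y.
- lid (a joint): Angle of the aluminium lid, rad: 0 shut, 1.57 upright, more leaning outwards. 190 mm along its hinge, 160 mm from hinge to free edge, 4 mm thick, 0.3 kg. A stiff hinge (0.33 Nm) holds it at any angle. A steel staple (loop 27 mm long, 17.5 mm high, bar 5 mm) stands on the middle of its outer face, 128 mm from the hinge.
- hasp_hinge (a point): Middle of the hasp's hinge line, fixed on the case, 73 mm above the bench on the -y wall, opposite the lid hinge; axes as those of the shaft point, the hinge line runs along x, and the case lies towards +y.
- hasp (a joint): Angle of the steel hasp, rad: 0 closed, flat on the shut lid; 1.57 upright; more leaning outwards. A strap 36 mm wide, 90 mm long from its hinge, 4 mm thick, its slot 12 mm wide, 20 to 50 mm from the hinge; the shut lid's staple stands 35 mm from the hinge. A stiff hinge (0.06 Nm) holds it at any angle.
- pulley: Bystander: loose aluminium belt pulley lying flat, 70 mm in diameter, no teeth, with a hub, 46 mm high in all. Origin in the middle of its underside.
- brush: Bystander: loose wire cup brush, bristles down, 73 mm in diameter, 48 mm high. Origin in the middle of its underside.
- can: Bystander: loose oil can, upright, 64 mm in diameter, 140 mm high to its spout's tip. Origin in the middle of its underside.
Mind the look-alikes: they are no part of the job. What is shaped like the part that bears gear_mid but pink or purple is not meant.

How it is judged:
On the way, in this order (a step that is already met when the one before it is completed fails the run):
1. the gear sits down on the shaft's shoulder, in mesh with the pinion, with the lid still open (horizontal distance between gear_mid and shaft below 0.004 m and z of gear_mid in the frame of shaft between 0.022 and 0.0285 m and angle between gear_mid's own z axis and vertical below 0.07 rad and value of joint lid above 0.5 rad), for 0.2 s.
2. then the lid is shut over the gear (horizontal distance between gear_mid and shaft below 0.004 m and z of gear_mid in the frame of shaft between 0.022 and 0.0285 m and angle between gear_mid's own z axis and vertical below 0.07 rad and value of joint lid below 0.04 rad), for 0.2 s.
3. then the hasp is swung over the staple, down on the shut lid (value of joint lid below 0.04 rad and value of joint hasp below 0.06 rad), for 0.2 s.
At the end, for the whole second after the job is handed in: The gear stands on the shaft, its axis within 4 mm of the shaft's, its underside within 3.5 mm of the shoulder, tilted less than 0.07 rad, at rest; the lid is shut (below 0.04 rad) and the hasp lies closed over the staple (below 0.06 rad) (all of step 3 and horizontal distance between gear_mid and shaft below 0.004 m and z of gear_mid in the frame of shaft between 0.022 and 0.0285 m and angle between gear_mid's own z axis and vertical below 0.07 rad and linear speed of gear below 0.02 m/s); the robot touches nothing.
It fails at once if the pulley is shifted by more than 30 mm (distance of pulley from where it was at the start of the episode above 0.03 m).
It fails at once if the cup brush is shifted by more than 30 mm (distance of brush from where it was at the start of the episode above 0.03 m).
It fails at once if the oil can is shifted by more than 30 mm (distance of can from where it was at the start of the episode above 0.03 m).
It fails at once if the oil can is tipped over (angle between can's own z axis and vertical above 0.5 rad).
It also fails if it takes over 72 s, if anything falls off the work surface, if the arm or the gripper's body presses on something with over 40 N, if the wrist force passes 120 N, or if a joint passes its speed limit or range.

## Working session

There is one attempt and no reset: what is moved stays moved. The work goes in short steps, Python scripts to look and compute and a tool call to move; the robot and the scene stay as the last step left them, time stands still between calls to the robot, and variables do not carry over. Pictures are saved under pics/ and viewed, and the job is handed in when it is done.

Besides the shell and the picture viewer there is one more tool, called after "Request:" in YAML: its name, and indented under it one key for each argument. jog_arm: Moves the arm, as the interface text tells. Its arguments: {"type":"object","properties":{"rows":{"type":"array","items":{"type":"array"}},"force":{"type":"number"}},"required":["rows"]}

```bash
ls; mkdir -p pics; python3 - <<'E'
from workcell import sense, grab_frame, env
import cv2,pickle
s=sense();print(s)
for n in("side","top"):
    f=grab_frame(n);pickle.dump(f,open(f"pics/{n}0.pkl","wb"));cv2.imwrite(f"pics/{n}0.png",cv2.resize(f["img"][:,:,::-1],(800,600),interpolation=cv2.INTER_CUBIC));print(n,f["fx"],f["fy"],f["cx"],f["cy"],f["view"])
E
```

```text
pics
{'time_s': 0.0, 'joints': array([-1.27398804e+00,  8.74282891e-02,  1.75160776e-01,  1.65978498e+00,
        1.58651319e-05,  1.57078929e+00]), 'qvel': array([-0.00180714,  0.00068172,  0.00020743,  0.0012431 , -0.0005243 ,
       -0.00056503]), 'effort': array([ 8.11982736e-04, -5.20394862e+01,  4.64801538e+01,  1.64614047e-02,
        1.27584476e-04, -3.29818434e-06]), 'tool_pos': array([ 0.16079945, -0.52574345,  0.23061421]), 'ee_rot': array([ 9.89007586e-01,  1.47863452e-01, -8.50210675e-05, -6.22354343e-04]), 'wrist_force': array([-0.49104416, -0.33563101, -0.25126652]), 'torque': array([ 0.03672109, -0.01041914,  0.03424508]), 'width': 0.08542663009481453}
side 417.53156986317765 417.53156986317765 264.0215465160604 187.8629170329335 [[-0.37790487 -0.92581693  0.00713616  0.1727982 ]
 [-0.56084072  0.22278071 -0.79738726  0.33341677]
 [ 0.73664483 -0.30533877 -0.60342575  0.89366968]
 [ 0.          0.          0.          1.        ]]
top 433.86391829176546 433.86391829176546 252.49601050113176 192.76247318438226 [[ 1.38386582e-02 -9.99904192e-01  3.12449544e-04 -1.52687036e-03]
 [-9.93524129e-01 -1.37856002e-02 -1.12781922e-01  4.56167769e-01]
 [ 1.12775424e-01  1.25032431e-03 -9.93619716e-01  1.18293417e+00]
 [ 0.00000000e+00  0.00000000e+00  0.00000000e+00  1.00000000e+00]]
```

View pics/side0.png

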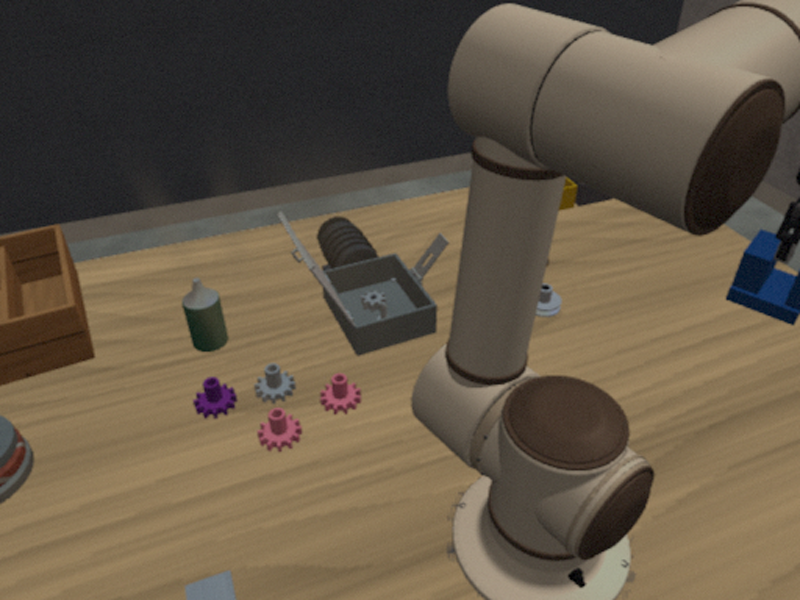

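View pics/top0.png

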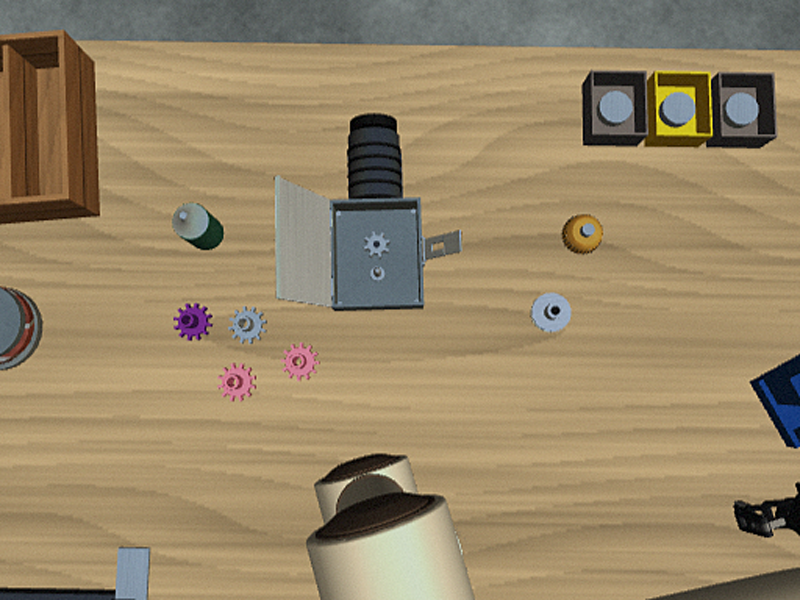

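The steel gear is at about (247,324) in top and (275,383) in side. The case centre is at about (377,253) in top, with the lid on the left (+y) and the hasp on the right. Next I'll enlarge both.

```bash
cat > h.py <<'E'
import numpy as np,cv2,pickle
from scipy.spatial.transform import Rotation as R
def ray(f,u,v):
    V=f["view"];d=V[:3,:3].T@np.array([(u-f["cx"])/f["fx"],(v-f["cy"])/f["fy"],1]);o=-V[:3,:3].T@V[:3,3];return o,d
def atz(f,u,v,z):
    o,d=ray(f,u,v);return o+d*(z-o[2])/d[2]
def proj(f,p):
    c=f["view"][:3,:3]@np.asarray(p,float)+f["view"][:3,3];return np.array([c[0]/c[2]*f["fx"]+f["cx"],c[1]/c[2]*f["fy"]+f["cy"]])
def tri(fs,uvs):
    A=np.zeros((3,3));b=np.zeros(3)
    for f,(u,v) in zip(fs,uvs):
        o,d=ray(f,u,v);d/=np.linalg.norm(d);M=np.eye(3)-np.outer(d,d);A+=M;b+=M@o
    return np.linalg.solve(A,b)
def crop(f,x0,y0,w,h,s,name):
    im=cv2.resize(f["img"][y0:y0+h,x0:x0+w,::-1],None,fx=s,fy=s,interpolation=cv2.INTER_CUBIC)
    for i in range(0,w,10):
        cv2.line(im,(i*s,0),(i*s,8 if i%50 else 20),(0,0,255),1); 
        if i%20==0: cv2.putText(im,str(x0+i),(i*s,30),0,.4,(0,0,255),1)
    for i in range(0,h,10):
        cv2.line(im,(0,i*s),(8,i*s),(0,0,255),1)
        if i%20==0: cv2.putText(im,str(y0+i),(10,i*s+4),0,.4,(0,0,255),1)
    cv2.imwrite(name,im)
def load(n): return pickle.load(open(f"pics/{n}.pkl","rb"))
def snap(n,tag):
    from workcell import grab_frame
    f=grab_frame(n);pickle.dump(f,open(f"pics/{tag}.pkl","wb"));return f
E
python3 - <<'E'
from h import *
t=load("top0");s=load("side0")
crop(t,165,105,140,100,5,"pics/c1.png")
crop(t,135,185,70,60,10,"pics/c2.png")
crop(s,170,125,120,110,5,"pics/c3.png")
crop(s,150,220,80,55,10,"pics/c4.png")
E
```

```text
(no output)
```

View pics/c1.png

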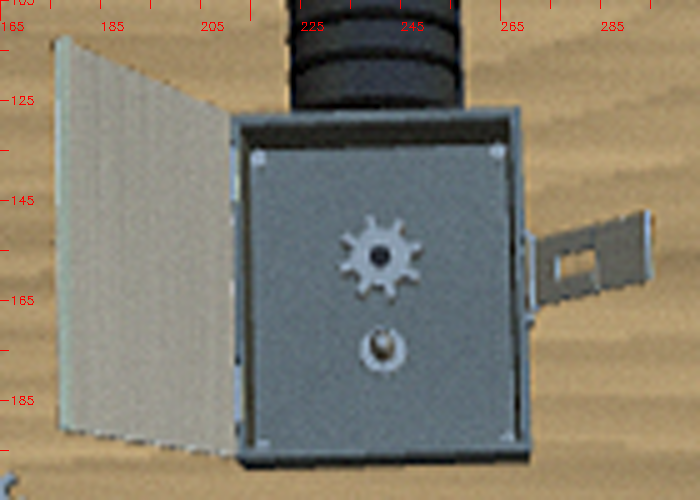

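View pics/c2.png

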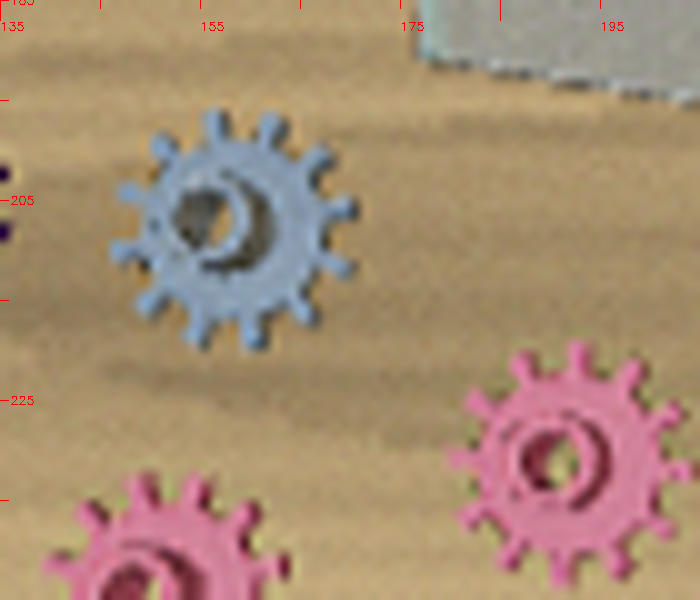

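View pics/c3.png

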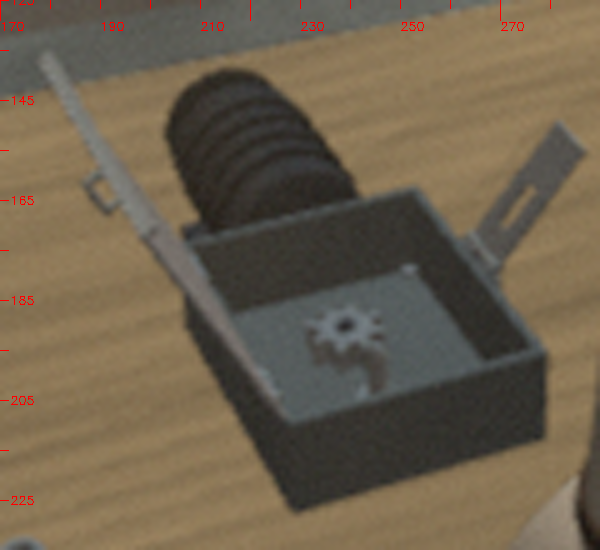

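View pics/c4.png

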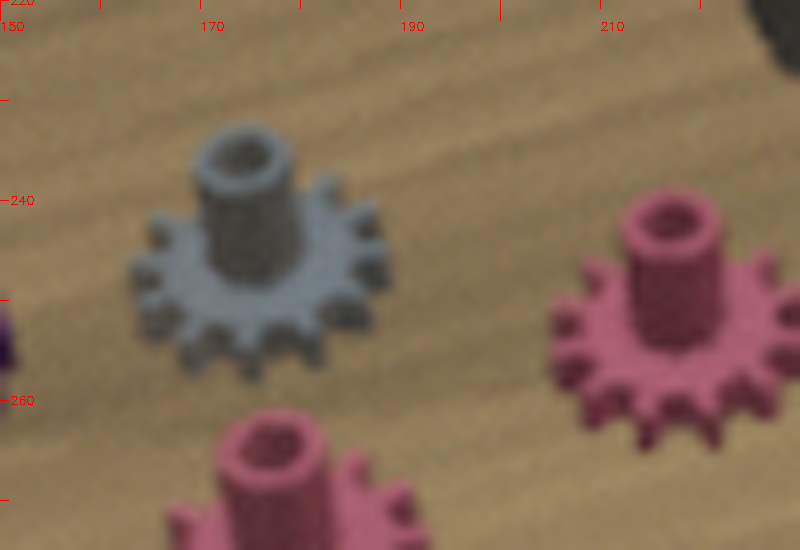

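```bash
python3 - <<'E'
from h import *
from scipy.optimize import least_squares
t=load("top0");s=load("side0")
c=lambda x,y,x0,y0,k:(x0+(x+.5)/k-.5,y0+(y+.5)/k-.5)
T1=lambda x,y:(t,)+ (c(x,y,165,105,5),)
S3=lambda x,y:(s,)+ (c(x,y,170,125,5),)
# case local obs: (frame/uv, local pt)
obs=[(T1(383,350),(-.03,0,.012)),(T1(380,257),(.021,0,.028)),
(T1(233,114),(.095,.08,.066)),(T1(520,109),(.095,-.08,.066)),(T1(238,455),(-.095,.08,.066)),(T1(529,449),(-.095,-.08,.066)),
(S3(546,352),(-.095,-.08,.066)),(S3(547,437),(-.095,-.08,0)),(S3(295,512),(-.095,.08,0)),(S3(292,420),(-.095,.08,.066)),(S3(418,190),(.095,-.08,.066)),(S3(346,327),(.021,0,.028))]
def w(p,q):
    x,y,a=p[:3];return np.array([x+np.cos(a)*q[0]-np.sin(a)*q[1],y+np.sin(a)*q[0]+np.cos(a)*q[1],q[2]])
def res(p):
    return np.concatenate([proj(o[0],w(p,q))-o[1] for o,q in obs])
for sel in (0,1):
    r=least_squares(res,[.5,0,0],loss='soft_l1');print(r.x);print(r.fun.reshape(-1,2).round(1).tolist());break
p=r.x
sh=w(p,(-.03,0,.012));print("shaft",sh,"direct",atz(t,*obs[0][0][1],.012)[:2],"pinion",w(p,(.021,0,.028)),atz(t,*obs[1][0][1],.028))
# lid: free edge corners in top: (62,36),(63,430)
def lid(a,L,xx): # hinge y=.08? z .068
    return (xx,.08+ -L*np.cos(a),.068+L*np.sin(a))
lo=[(T1(60,38),.095),(T1(63,430),-.095)]
lo2=[(S3(47,58),.095)]
f=lambda q:np.concatenate([proj(o[0],w(p,lid(q[0],.16,x)))-o[1] for o,x in lo+lo2])
r=least_squares(f,[2.]);print("lid",r.x,r.fun.round(1))
hp=lambda a,L,xx:(xx,-.08+L*np.cos(a),.073+L*np.sin(a))
ho=[(T1(648,212),.018),(T1(650,277),-.018),(S3(560,122),.018),(S3(585,150),-.018)]
f=lambda q:np.concatenate([proj(o[0],w(p,hp(q[0],.09,x)))-o[1] for o,x in ho])
r=least_squares(f,[2.]);print("hasp",r.x,r.fun.round(1))
# gear
tips=[(215,112),(275,118),(325,155),(355,208),(350,268),(312,318),(258,345),(198,345),(145,312),(113,252),(122,190),(160,140)]
P=np.array([atz(t,*c(x,y,135,185,10),.014)[:2] for x,y in tips])
g=P.mean(0);d=P-g
print("gear",g,"rad",np.hypot(*d.T).round(4));an=np.degrees(np.arctan2(d[:,1],d[:,0]));print((an%30).round(1))
print("hub top side",atz(s,*c(244,157,150,220,10),.05),"top",atz(t,*c(210,219,135,185,10),.05))
# pinion teeth angle
pt=[(371,217),(405,224),(420,250),(415,284),(390,298),(357,292),(340,267),(345,238)]
P=np.array([atz(t,*c(x,y,165,105,5),.028)[:2] for x,y in pt]);print(P.mean(0));d=P-P.mean(0);print((np.degrees(np.arctan2(d[:,1],d[:,0]))%45).round(1),np.hypot(*d.T).round(4))
# others
for n,(u,v),z in (("pulley",(551,312),.01),("brush",(582,233),.02),("can",(205,235),.0)):
    print(n,atz(t,u/1.5625,v/1.5625,z))
E
```

```text
[0.53920891 0.03901799 0.03870956]
[[-0.1, -0.1], [-0.1, -0.3], [-0.8, -0.3], [0.2, -0.7], [-0.8, 0.4], [0.4, 0.2], [1.1, -0.2], [0.2, 0.4], [-0.1, 0.3], [-0.6, 0.8], [0.5, -1.3], [0.5, -0.2]]
shaft [0.50923139 0.03785699 0.012     ] direct [0.50901973 0.03750867] pinion [0.56019318 0.03983069 0.028     ] [0.55931029 0.03962838 0.028     ]
lid [2.00409164] [-0.1 -0.6 -0.3 -0.4 -0.2 -0.7]
hasp [2.28393072] [-0.4 -0.2 -0.3  0.7  0.1 -0.   0.5  0.3]
gear [0.41209555 0.26868838] rad [0.0339 0.0332 0.0324 0.0339 0.034  0.033  0.033  0.0336 0.0338 0.0348
 0.0341 0.0335]
[12.1 12.8 11.5 11.3 12.5 12.5 13.1 14.  13.6 11.  11.5 11.6]
hub top side [0.41188442 0.27148969 0.05      ] top [0.41227604 0.26790686 0.05      ]
[0.55834043 0.03940152]
[13.4 11.  13.4  9.3 14.5 11.3 12.6 15.1] [0.0244 0.0242 0.0228 0.0242 0.023  0.023  0.0231 0.0232]
pulley [ 0.44223895 -0.27761211  0.01      ]
brush [ 0.58589752 -0.33324397  0.02      ]
can [0.57690023 0.35551871 0.        ]
```

```bash
cat >> h.py <<'E'
def goal(p,yawdeg):
    from workcell import sense
    s=sense();Rc=R.from_quat(s["ee_rot"]);Rt=R.from_euler('z',yawdeg,degrees=True)*R.from_euler('x',180,degrees=True)
    d=Rc.inv().apply(np.array(p)-s["tool_pos"])*1000;rv=(Rc.inv()*Rt).as_rotvec()
    print("t",round(s["time_s"],2),"pos",s["tool_pos"].round(4),"yaw",np.degrees(np.arctan2(*Rc.as_matrix()[:2,0][::-1])).round(2),"j",s["joints"].round(2),"F",s["wrist_force"].round(1),"w",round(s["width"],4))
    print("shift mm",d.round(1),"rot",rv.round(3))
E
python3 - <<'E'
from h import *
goal((.412,.269,.14),30)
goal((.28,-.2,.231),30)
for f in("side0","top0"): print(ray(load(f),0,0)[0])
E
```

```text
t 0.1 pos [ 0.1608 -0.5258  0.2307] yaw 17.01 j [-1.27  0.09  0.18  1.66  0.    1.57] F [-0.5  0.  -0.2] w 0.0856
shift mm [ 472.7 -686.4   91.5] rot [-0.001 -0.    -0.227]
t 0.1 pos [ 0.1608 -0.5258  0.2307] yaw 17.01 j [-1.27  0.09  0.18  1.66  0.    1.57] F [-0.5  0.  -0.2] w 0.0856
shift mm [ 209.3 -276.7   -0. ] rot [-0.001 -0.    -0.227]
[-0.40602216  0.35857267  0.80389246]
[0.31982891 0.00328277 1.22683467]
```

Request:
jog_arm:
  rows:
    - [[30,-39,0],[0,0,-0.1],0.65]
    - [[60,-79,0],[0,0,-0.227],0.65]
    - [[90,-119,0],[0,0,-0.227],0.65]
    - [[120,-158,0],[0,0,-0.227],0.65]
    - [[150,-198,0],[0,0,-0.227],0.65]
    - [[180,-238,0],[0,0,-0.227],0.65]
    - [[209,-277,0],[0,0,-0.227],0.65]
    - [[225,-317,0],[0,0,-0.227],0.65]
    - [[240,-355,0],[0,0,-0.227],0.65]
    - [[255,-390,0],[0,0,-0.227],0.65]
  force: 60

```text
time_s: 1.1
tool_pos: [0.2902, -0.0767, 0.2312]
ee_rot: [0.966, 0.259, 0.0, 0.0]
wrist_force: [1.4, -0.7, -0.0]
width: 0.0558
```

```bash
python3 - <<'E'
from h import *
goal((.412,.269,.14),0)
goal((.412,.269,.14),90)
E
```

```text
t 1.1 pos [ 0.2902 -0.0767  0.2312] yaw 30.01 j [-0.26 -0.5  -0.32  1.76  0.    2.36] F [ 1.4 -0.7 -0. ] w 0.0558
shift mm [ 278.3 -238.5   91.3] rot [ 0.    -0.     0.524]
t 1.1 pos [ 0.2902 -0.0767  0.2312] yaw 30.01 j [-0.26 -0.5  -0.32  1.76  0.    2.36] F [ 1.4 -0.7 -0. ] w 0.0558
shift mm [ 278.3 -238.5   91.3] rot [ 0.    -0.    -1.047]
```

Request:
jog_arm:
  rows:
    - [[22,-40,0],[0,0,-0.15],0.65]
    - [[50,-80,0],[0,0,-0.3],0.65]
    - [[80,-115,0],[0,0,-0.45],0.65]
    - [[110,-145,0],[0,0,-0.6],0.65]
    - [[140,-170,0],[0,0,-0.75],0.65]
    - [[175,-190,10],[0,0,-0.9],0.65]
    - [[210,-208,25],[0,0,-1.05],0.65]
    - [[245,-225,45],[0,0,-1.2],0.65]
    - [[278,-238,70],[0,0,-1.35],0.65]
    - [[278,-238,91],[0,0,-1.5],0.65]

```text
time_s: 2.1
tool_pos: [0.4135, 0.2691, 0.1374]
ee_rot: [0.532, 0.847, -0.001, -0.001]
wrist_force: [-0.4, -1.4, -0.2]
width: 0.0556
```

```bash
python3 - <<'E'
from h import *
goal((.412,.2685,.1),180)
E
```

```text
t 2.1 pos [0.4135 0.2691 0.1374] yaw 115.75 j [ 0.58 -0.06 -0.16  1.48  0.    1.7 ] F [-0.4 -1.4 -0.2] w 0.0556
shift mm [ 0.1 -1.5 37.4] rot [-2.000e-03 -1.000e-03 -1.121e+00]
```

Request:
jog_arm:
  rows:
    - [[0,-1.5,10],[0,0,-0.15],0.65]
    - [[0,-1.5,20],[0,0,-0.3],0.65]
    - [[0,-1.5,30],[0,0,-0.45],0.65]
    - [[0,-1.5,37],[0,0,-0.6],0.65]
    - [[0,-1.5,37],[0,0,-0.75],0.65]
    - [[0,-1.5,37],[0,0,-0.9],0.65]
    - [[0,-1.5,37],[0,0,-1.05],0.65]
    - [[0,-1.5,37],[0,0,-1.121],0.65]
    - [[0,-1.5,37],[0,0,-1.121],0.65]
    - [[0,-1.5,37],[0,0,-1.121],0.65]

```text
time_s: 3.1
tool_pos: [0.4108, 0.266, 0.1031]
ee_rot: [0.005, 1.0, -0.0, -0.0]
wrist_force: [0.1, -0.0, -0.4]
width: 0.0557
```

```bash
python3 - <<'E'
from h import *
goal((.412,.2685,.021),180)
f=snap("side","side1");crop(f,130,160,130,110,6,"pics/d1.png")
f=snap("top","top1");crop(f,110,160,130,95,6,"pics/d2.png")
E
```

```text
t 3.1 pos [0.4108 0.266  0.1031] yaw 179.39 j [ 0.57 -0.07 -0.23  1.41  0.    0.59] F [ 0.1 -0.  -0.4] w 0.0557
shift mm [-1.2  2.5 82.1] rot [-0.    -0.    -0.011]
```

View pics/d1.png

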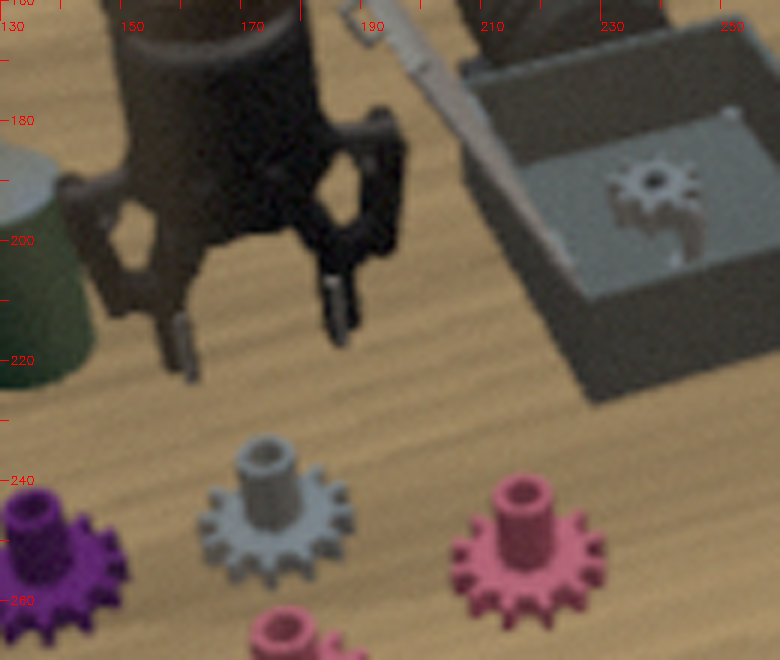

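View pics/d2.png

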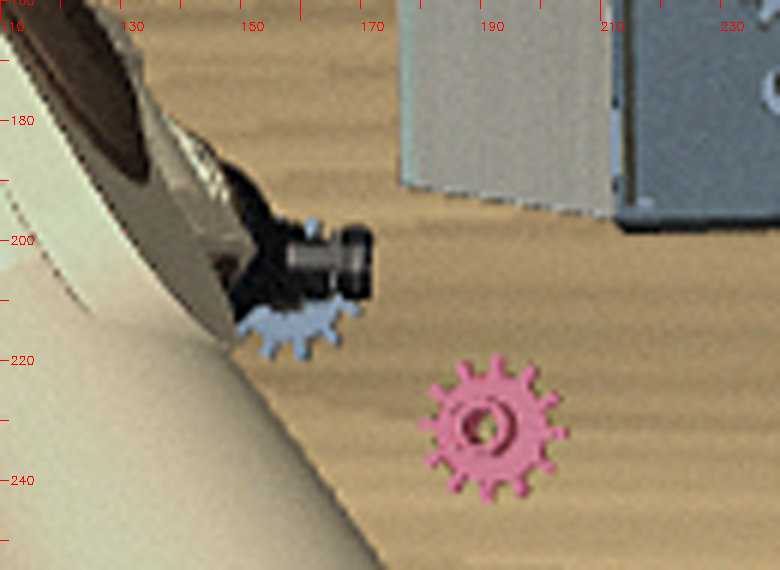

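Request:
jog_arm:
  rows:
    - [[-1,2,0],[0,0,-0.01],0.65]
    - [[-1,2,0],[0,0,-0.01],0.65]
    - [[-1,2,10],[0,0,-0.01],0.65]
    - [[-1,2,20],[0,0,-0.01],0.65]
    - [[-1,2,30],[0,0,-0.01],0.65]
    - [[-1,2,30],[0,0,-0.01],0.65]
    - [[-1,2,30],[0,0,-0.01],0.65]
    - [[-1,2,30],[0,0,-0.01],0.65]
    - [[-1,2,30],[0,0,-0.01],0.65]
    - [[-1,2,30],[0,0,-0.01],0.65]

```text
time_s: 4.2
tool_pos: [0.4122, 0.2682, 0.0736]
ee_rot: [-0.001, 1.0, 0.0, 0.0]
wrist_force: [0.1, 0.3, -0.4]
width: 0.0553
```

```bash
python3 - <<'E'
from h import *
goal((.412,.2687,.021),180)
E
```

```text
t 4.2 pos [0.4122 0.2682 0.0736] yaw -179.9 j [ 0.58 -0.05 -0.27  1.35 -0.    0.58] F [ 0.1  0.3 -0.4] w 0.0553
shift mm [ 0.2  0.5 52.6] rot [0.    0.001 0.002]
```

Request:
jog_arm:
  rows:
    - [[0,0.5,15],[0,0,0],0.65]
    - [[0,0.5,30],[0,0,0],0.65]
    - [[0,0.5,42],[0,0,0],0.65]
    - [[0,0.5,50],[0,0,0],0.65]
    - [[0,0.5,51.5],[0,0,0],0.65]
    - [[0,0.5,51.5],[0,0,0],0.1]
    - [[0,0.5,51.5],[0,0,0],0.1]
    - [[0,0.5,51.5],[0,0,0],0.1]
    - [[0,0.5,51.5],[0,0,0],0.1]
    - [[0,0.5,51.5],[0,0,0],0.1]

```text
time_s: 5.2
tool_pos: [0.4125, 0.269, 0.0227]
ee_rot: [-0.001, 1.0, 0.001, 0.001]
wrist_force: [-0.6, 1.4, 6.1]
width: 0.0237
```

```bash
python3 - <<'E'
from h import *
goal((.412,.2687,.15),180)
f=snap("side","side2");crop(f,140,200,90,75,8,"pics/e1.png")
E
```

```text
t 5.2 pos [0.4125 0.269  0.0227] yaw -179.9 j [ 0.58 -0.03 -0.35  1.25  0.    0.58] F [-0.6  1.4  6.1] w 0.0237
shift mm [   0.3   -0.2 -127.3] rot [0.001 0.001 0.002]
```

View pics/e1.png

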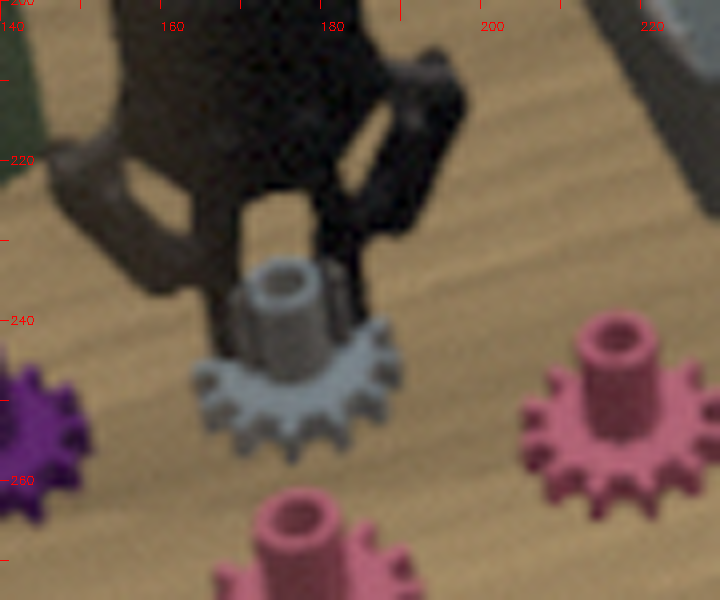

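Request:
jog_arm:
  rows:
    - [[0,0,-35],[0,0,0],0.1]
    - [[0,0,-75],[0,0,0],0.1]
    - [[20,-25,-110],[0,0,0],0.1]
    - [[45,-60,-115],[0,0,0],0.1]
    - [[55,-100,-115],[0,0,0],0.1]
    - [[60,-140,-115],[0,0,0],0.1]
    - [[55,-180,-115],[0,0,0],0.1]
    - [[35,-215,-115],[0,0,0],0.1]
    - [[15,-231,-115],[0,0,0],0.1]
    - [[15,-231,-115],[0,0,0],0.1]

```text
time_s: 6.25
tool_pos: [0.3985, 0.0354, 0.1362]
ee_rot: [0.001, 1.0, -0.0, -0.0]
wrist_force: [0.1, 0.1, -4.0]
width: 0.0238
```

```bash
python3 - <<'E'
from h import *
goal((.509,.0378,.137),177.8)
f=snap("side","side3");crop(f,190,140,110,80,7,"pics/f1.png")
f=snap("top","top3");crop(f,190,140,110,80,7,"pics/f2.png")
E
```

```text
t 6.25 pos [0.3985 0.0354 0.1362] yaw 179.9 j [ 0.09 -0.29 -0.35  1.51 -0.    0.09] F [ 0.1  0.1 -4. ] w 0.0238
shift mm [-110.5    2.6   -0.8] rot [-0.001 -0.     0.037]
```

View pics/f1.png

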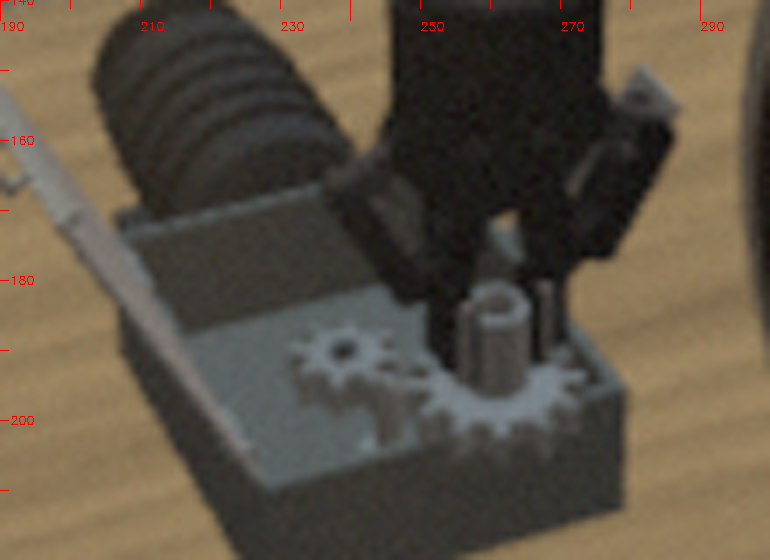

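View pics/f2.png

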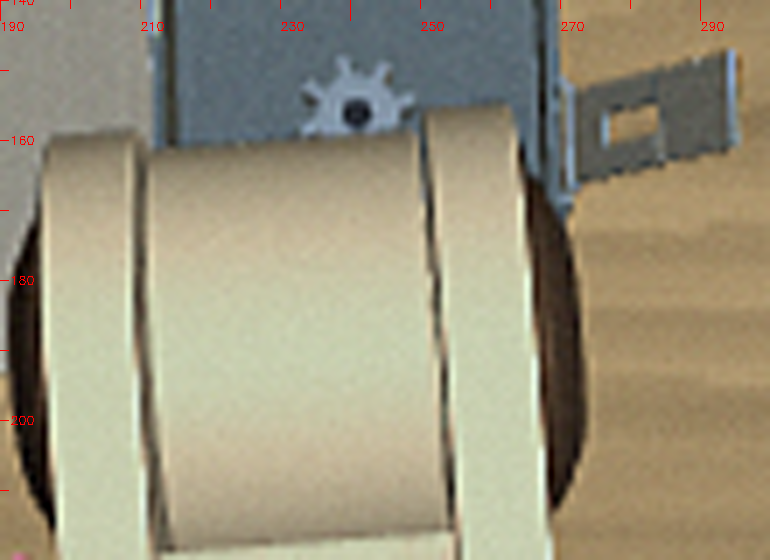

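```bash
python3 - <<'E'
from h import *
s=load("side3")
c=lambda x,y,x0,y0,k:(x0+(x+.5)/k-.5,y0+(y+.5)/k-.5)
print(atz(s,*c(282,285,140,200,8),.05)-[.4125,.269,0])
print(atz(s,*c(500,302,190,140,7),.1362+.0273)-[.3985,.0354,0])
print(atz(s,*c(346,353,190,140,7),.028), "pinion by side; fit .5602,.0398")
goal((.398,.0375,.137),177.8)
E
```

```text
[-0.0012132   0.00036319  0.05      ]
[ 0.00054177 -0.00194664  0.1635    ]
[0.55937983 0.04114144 0.028     ] pinion by side; fit .5602,.0398
t 6.35 pos [0.3969 0.0371 0.1361] yaw -179.99 j [ 0.09 -0.29 -0.35  1.51  0.    0.09] F [ 1.1 -0.6 -4. ] w 0.0237
shift mm [-1.1  0.4 -0.9] rot [-0.    -0.002  0.039]
```

Request:
jog_arm:
  rows:
    - [[-30,0.5,0],[0,0,0.02],0.1]
    - [[-60,0.5,0],[0,0,0.035],0.1]
    - [[-90,0.5,0],[0,0,0.035],0.1]
    - [[-112,0.5,0],[0,0,0.035],0.1]
    - [[-112,0.5,0],[0,0,0.035],0.1]
    - [[-112,0.5,15],[0,0,0.035],0.1]
    - [[-112,0.5,30],[0,0,0.035],0.1]
    - [[-112,0.5,45],[0,0,0.035],0.1]
    - [[-112,0.5,51],[0,0,0.035],0.1]
    - [[-112,0.5,51],[0,0,0.035],0.1]

```text
time_s: 7.35
tool_pos: [0.5083, 0.0382, 0.0844]
ee_rot: [0.017, 1.0, -0.0, -0.001]
wrist_force: [0.6, -0.5, -4.3]
width: 0.0238
```

```bash
python3 - <<'E'
from h import *
goal((.5092,.0378,.078),178)
f=snap("side","side4");crop(f,200,145,75,65,10,"pics/g1.png")
f=snap("top","top4");crop(f,190,120,110,80,7,"pics/g2.png")
E
```

```text
t 7.35 pos [0.5083 0.0382 0.0844] yaw 178.09 j [ 0.08 -0.01 -0.21  1.38  0.    0.11] F [ 0.6 -0.5 -4.3] w 0.0238
shift mm [-1.  -0.4  6.4] rot [-0.    -0.002  0.002]
```

View pics/g1.png

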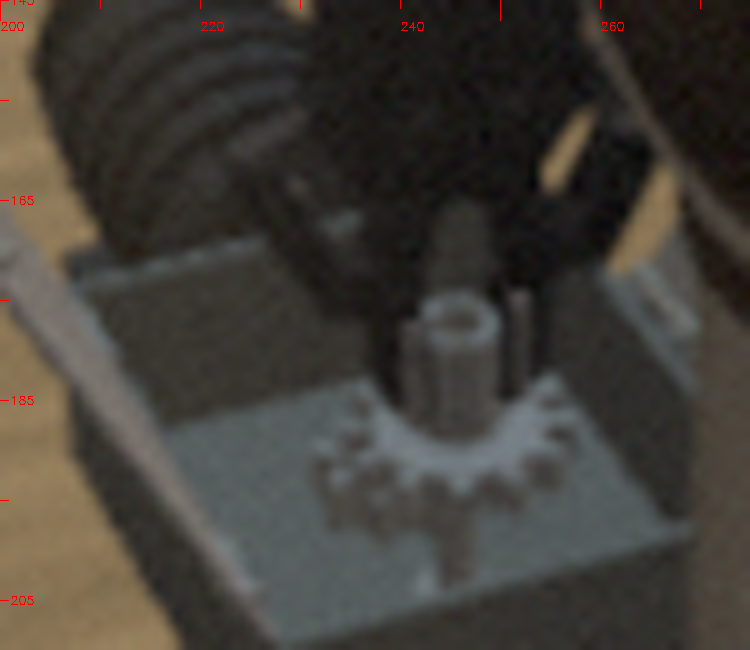

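View pics/g2.png

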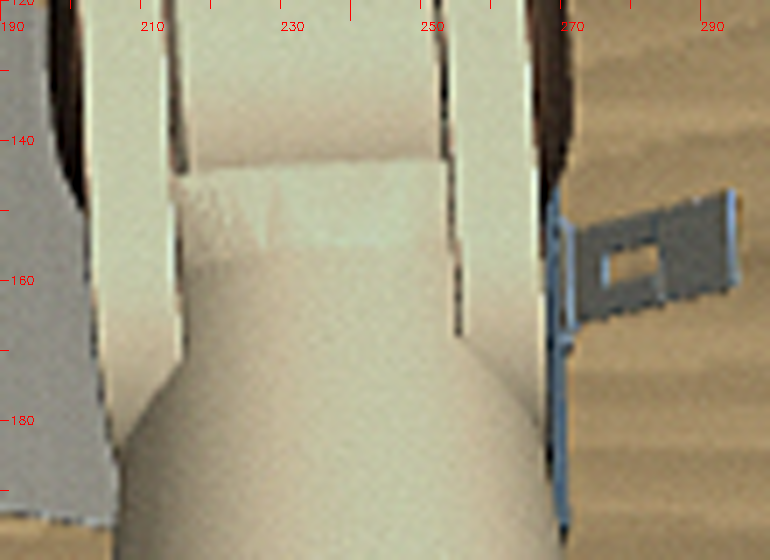

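```bash
python3 - <<'E'
from h import *
s=load("side4")
c=lambda x,y,x0,y0,k:(x0+(x+.5)/k-.5,y0+(y+.5)/k-.5)
im=cv2.resize(s["img"][145:210,200:275,::-1],None,fx=10,fy=10,interpolation=cv2.INTER_CUBIC)
im=np.clip(im*1.6,0,255).astype(np.uint8)
def P(p):
    u=proj(s,p);return tuple(int(round(v)) for v in ((u[0]-200+.5)*10-.5,(u[1]-145+.5)*10-.5))
for r,z0,z1,col,x,y in ((.0065,.012,.05,(0,255,0),.5092,.0379),(.013,.006,.012,(255,255,0),.5092,.0379),(.013,.0757,.1117,(0,0,255),.5083,.0382),(.034,.0617,.0757,(0,0,255),.5083,.0382)):
    for z in(z0,z1):
        pts=np.array([P((x+r*np.cos(a),y+r*np.sin(a),z)) for a in np.linspace(0,2*np.pi,60)]);cv2.polylines(im,[pts],True,col,1)
# teeth lines predicted angle 10.4
for k in range(12):
    a=np.radians(10.3+30*k);cv2.line(im,P((.5083+.026*np.cos(a),.0382+.026*np.sin(a),.0757)),P((.5083+.034*np.cos(a),.0382+.034*np.sin(a),.0757)),(0,255,255),1)
cv2.imwrite("pics/g3.png",im)
E
```

```text
(no output)
```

View pics/g3.png

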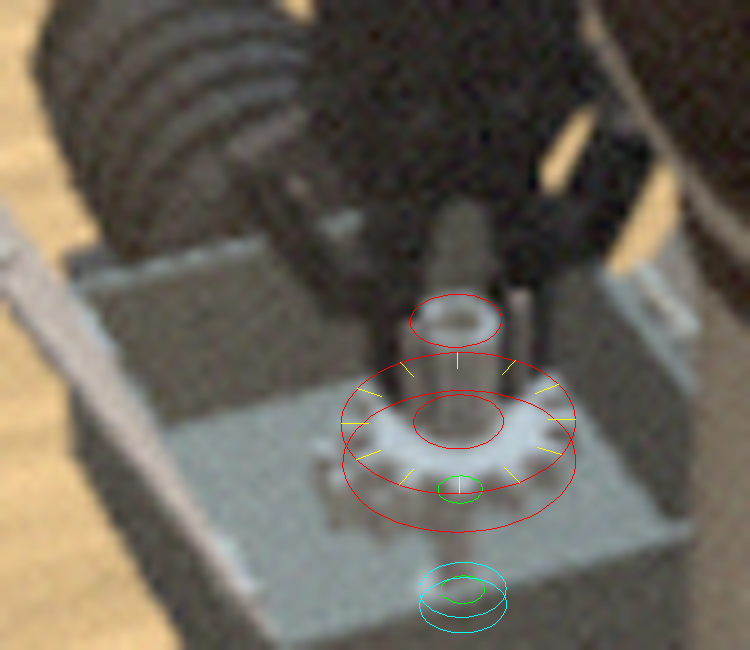

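```bash
python3 - <<'E'
from h import *
out=[]
for n in("side0","side4"):
    s=load(n);k=16;x0,y0,w,h=224,170,42,38
    im=cv2.resize(s["img"][y0:y0+h,x0:x0+w,::-1],None,fx=k,fy=k,interpolation=cv2.INTER_CUBIC)[:, :]
    im=np.clip(im*1.9,0,255).astype(np.uint8)
    def P(p):
        u=proj(s,p);return tuple(int(round(v)) for v in ((u[0]-x0+.5)*k-.5,(u[1]-y0+.5)*k-.5))
    for r,z,col in ((.0065,.012,(0,255,0)),(.0065,.03,(0,255,0)),(.003,.05,(0,255,0)),(.013,.012,(255,255,0))):
        pts=np.array([P((.5092+r*np.cos(a),.0379+r*np.sin(a),z)) for a in np.linspace(0,2*np.pi,60)]);cv2.polylines(im,[pts],True,col,1)
    pts=np.array([P((.5602+.024*np.cos(a),.0398+.024*np.sin(a),.028)) for a in np.linspace(0,2*np.pi,60)]);cv2.polylines(im,[pts],True,(0,0,255),1)
    cv2.imwrite(f"pics/z_{n}.png",im)
E
```

```text
(no output)
```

View pics/z_side0.png

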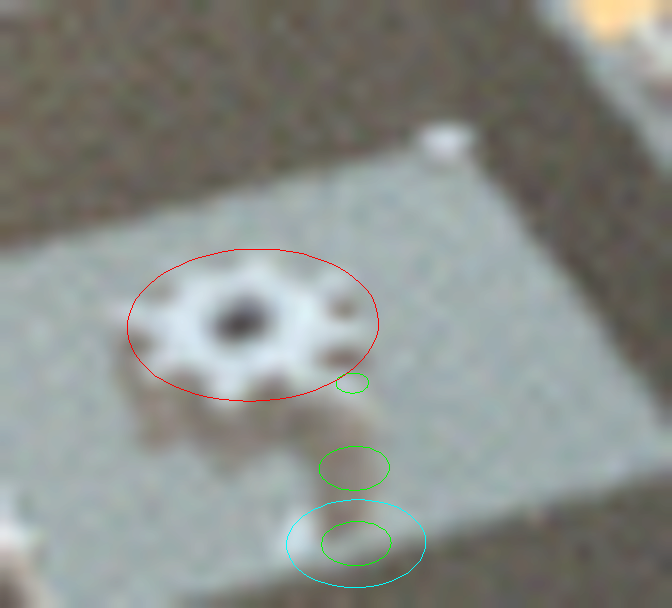

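View pics/z_side4.png

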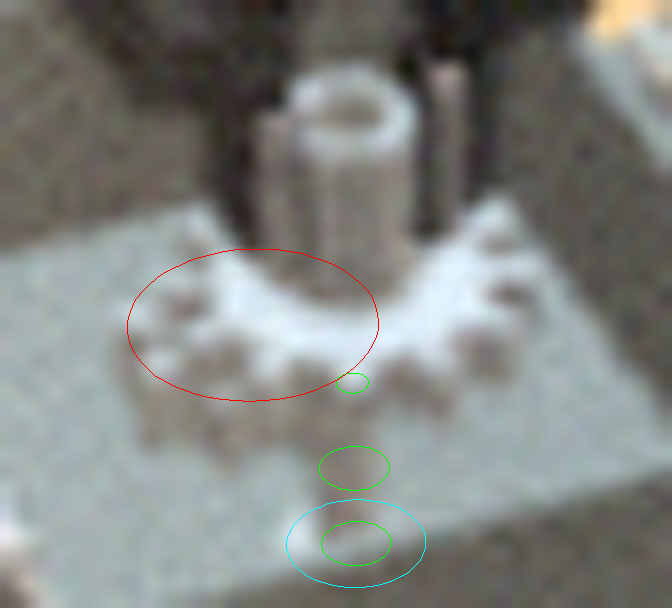

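```bash
python3 - <<'E'
from h import *
goal((.5092,.0395,.069),178)
E
```

```text
t 7.45 pos [0.5093 0.0382 0.0861] yaw 178.09 j [ 0.07 -0.01 -0.21  1.38  0.    0.11] F [-0.4 -0.  -3.5] w 0.024
shift mm [ 0.2  1.3 17.1] rot [0.    0.    0.002]
```

Request:
jog_arm:
  rows:
    - [[0,1.3,0],[0,0,0],0.1]
    - [[0,1.3,4],[0,0,0],0.1]
    - [[0,1.3,8],[0,0,0],0.1]
    - [[0,1.3,11],[0,0,0],0.1]
    - [[0,1.3,13],[0,0,0],0.1]
    - [[0,1.3,14.5],[0,0,0],0.1]
    - [[0,1.3,16],[0,0,0],0.1]
    - [[0,1.3,17],[0,0,0],0.1]
    - [[0,1.3,17],[0,0,0],0.1]
    - [[0,1.3,17],[0,0,0],0.1]

```text
time_s: 8.45
tool_pos: [0.5095, 0.0395, 0.0689]
ee_rot: [0.017, 1.0, 0.0, 0.0]
wrist_force: [-0.5, -0.5, -3.5]
width: 0.0237
```

```bash
python3 - <<'E'
from h import *
goal((.5092,.0395,.069),178)
E
```

```text
t 8.45 pos [0.5095 0.0395 0.0689] yaw 178.09 j [ 0.08 -0.01 -0.23  1.34  0.    0.11] F [-0.5 -0.5 -3.5] w 0.0237
shift mm [ 0.3 -0.  -0.1] rot [0.    0.    0.002]
```

Request:
jog_arm:
  rows:
    - [[0,0,1],[0,0,0],0.1]
    - [[0,0,2],[0,0,0],0.1]
    - [[0,0,3],[0,0,0],0.1]
    - [[0,0,4],[0,0,0],0.1]
    - [[0,0,5],[0,0,0],0.1]
    - [[0,0,6],[0,0,0],0.1]
    - [[0,0,7],[0,0,0],0.1]
    - [[0,0,8],[0,0,0],0.1]
    - [[0,0,8],[0,0,0],0.1]
    - [[0,0,8],[0,0,0],0.1]

```text
time_s: 9.45
tool_pos: [0.5094, 0.0395, 0.0608]
ee_rot: [0.017, 1.0, -0.0, -0.0]
wrist_force: [-0.5, -0.1, -3.5]
width: 0.0238
```

```bash
python3 - <<'E'
from h import *
goal((.5092,.0395,.061),178)
from workcell import sense
print(sense()["torque"])
f=snap("side","side5");crop(f,205,150,70,60,11,"pics/i1.png")
E
```

```text
t 9.45 pos [0.5094 0.0395 0.0608] yaw 178.09 j [ 0.08 -0.   -0.25  1.33 -0.    0.11] F [-0.5 -0.1 -3.5] w 0.0238
shift mm [ 0.2 -0.  -0.2] rot [-0.    -0.     0.002]
[ 0.02075416  0.01769523 -0.00926083]
```

View pics/i1.png

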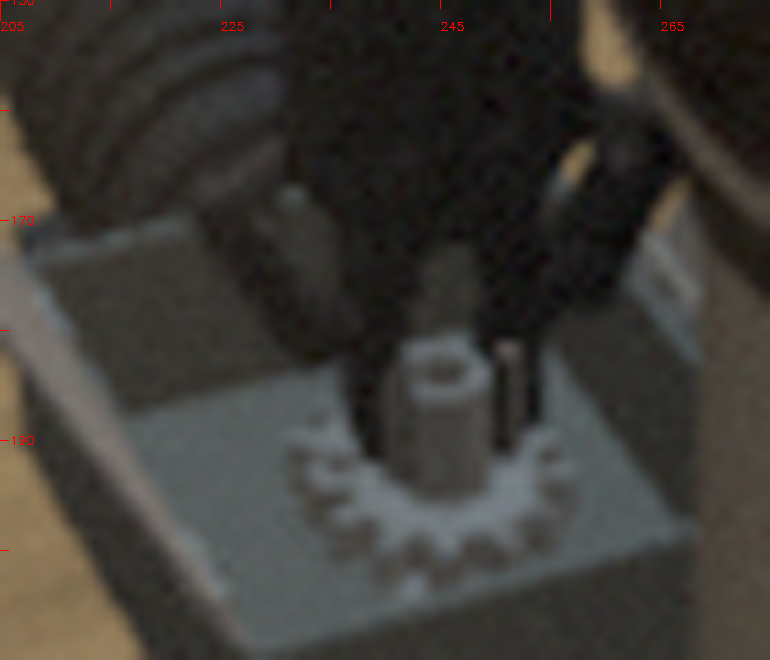

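Request:
jog_arm:
  rows:
    - [[0,0,1],[0,0,0],0.1]
    - [[0,0,2.5],[0,0,0],0.1]
    - [[0,0,4],[0,0,0],0.1]
    - [[0,0,5.5],[0,0,0],0.1]
    - [[0,0,7],[0,0,0],0.1]
    - [[0,0,8.5],[0,0,0],0.1]
    - [[0,0,10],[0,0,0],0.1]
    - [[0,0,11.5],[0,0,0],0.1]
    - [[0,0,13],[0,0,0],0.1]
    - [[0,0,13],[0,0,0],0.1]

```text
time_s: 10.5
tool_pos: [0.5093, 0.0395, 0.0475]
ee_rot: [0.017, 1.0, -0.0, -0.0]
wrist_force: [0.3, 0.5, -3.8]
width: 0.0237
```

```bash
python3 - <<'E'
from h import *
goal((.5092,.0395,.0347),178)
from workcell import sense
print(sense()["torque"])
E
```

```text
t 10.5 pos [0.5093 0.0395 0.0475] yaw 178.09 j [ 0.08  0.   -0.27  1.3   0.    0.11] F [ 0.3  0.5 -3.8] w 0.0237
shift mm [ 0.1 -0.  12.8] rot [-0.    -0.     0.002]
[-0.03547794  0.00093059 -0.01251599]
```

Request:
jog_arm:
  rows:
    - [[0,0,1.5],[0,0,0],0.1]
    - [[0,0,3],[0,0,0],0.1]
    - [[0,0,4.5],[0,0,0],0.1]
    - [[0,0,6],[0,0,0],0.1]
    - [[0,0,7.5],[0,0,0],0.1]
    - [[0,0,9],[0,0,0],0.1]
    - [[0,0,10.5],[0,0,0],0.1]
    - [[0,0,11.5],[0,0,0],0.1]
    - [[0,0,12.5],[0,0,0],0.1]
    - [[0,0,12.5],[0,0,0],0.1]

```text
time_s: 11.5
tool_pos: [0.5094, 0.0395, 0.0351]
ee_rot: [0.017, 1.0, -0.0, -0.0]
wrist_force: [0.0, -0.5, -4.2]
width: 0.0234
```

```bash
python3 - <<'E'
from h import *
goal((.5092,.0395,.0347),178)
from workcell import sense
print(sense()["torque"])
f=snap("side","side6");crop(f,205,150,70,60,11,"pics/j1.png")
E
```

```text
t 11.5 pos [0.5094 0.0395 0.0351] yaw 178.09 j [ 0.08  0.01 -0.28  1.28  0.    0.11] F [ 0.  -0.5 -4.2] w 0.0234
shift mm [ 0.2 -0.   0.4] rot [-0.    -0.     0.002]
[-0.02744608  0.00977844 -0.00688009]
```

View pics/j1.png

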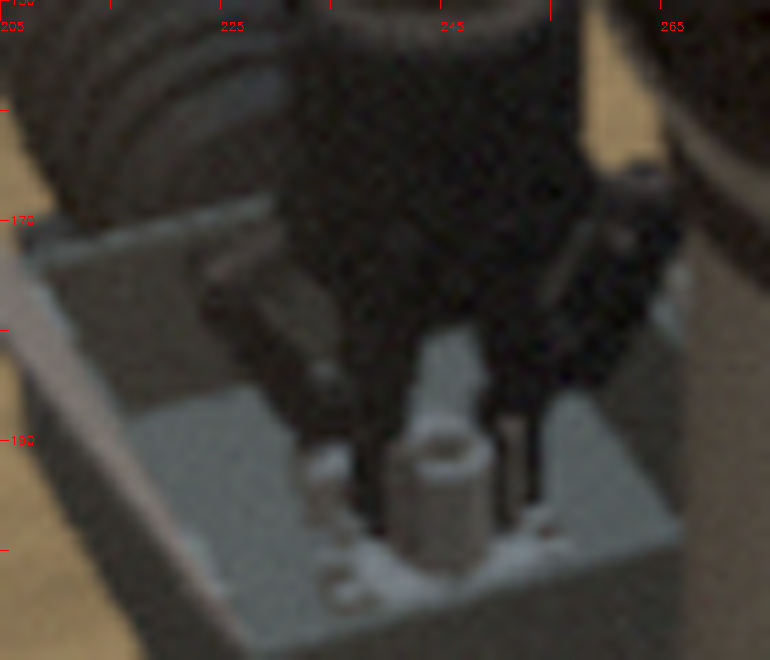

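Request:
jog_arm:
  rows:
    - [[0,0,0.5],[0,0,0],0.1]
    - [[0,0,1],[0,0,0],0.1]
    - [[0,0,1],[0,0,0],0.55]
    - [[0,0,1],[0,0,0],0.55]
    - [[0,0,1],[0,0,0],0.55]
    - [[0,0,1],[0,0,0],0.55]
    - [[0,0,-10],[0,0,0],0.55]
    - [[0,0,-40],[0,0,0],0.55]
    - [[0,0,-80],[0,0,0],0.55]
    - [[0,0,-125],[0,0,0],0.55]

```text
time_s: 12.55
tool_pos: [0.5088, 0.0395, 0.1618]
ee_rot: [0.017, 1.0, -0.0, -0.001]
wrist_force: [1.1, 0.5, 0.7]
width: 0.047
```

```bash
python3 - <<'E'
from h import *
goal((.5092,.0395,.2),178)
f=snap("side","side7");crop(f,205,150,70,60,11,"pics/k1.png")
E
```

```text
t 12.55 pos [0.5088 0.0395 0.1618] yaw 178.09 j [ 0.08 -0.02 -0.07  1.52  0.    0.11] F [1.1 0.5 0.7] w 0.047
shift mm [ -0.4   0.  -38.2] rot [-0.    -0.001  0.002]
```

View pics/k1.png

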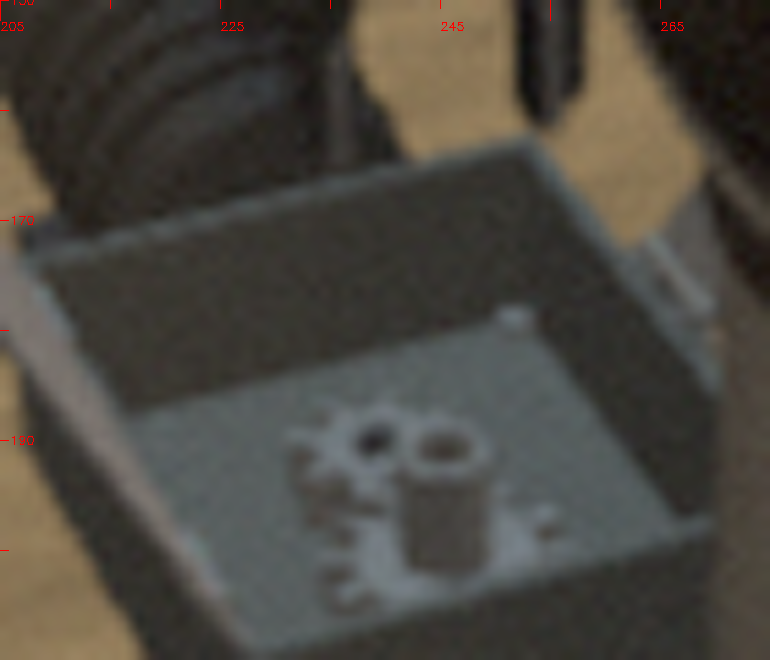

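Request:
jog_arm:
  rows:
    - [[0,0,-45],[0,0,0],0]
    - [[0,0,-90],[0,0,0],0]
    - [[8,20,-110],[0,0,0],0]
    - [[16,60,-110],[0,0,0],0]
    - [[24,105,-110],[0,0,0],0]
    - [[34,150,-110],[0,0,0],0]
    - [[34,195,-110],[0,0,0],0]
    - [[34,208,-110],[0,0,0],0]
    - [[34,208,-70],[0,0,0],0]
    - [[34,208,-40],[0,0,0],0]

```text
time_s: 13.6
tool_pos: [0.4824, 0.2491, 0.1997]
ee_rot: [0.016, 1.0, 0.0, 0.0]
wrist_force: [-0.0, -0.3, -0.4]
width: 0.0001
```

```bash
python3 - <<'E'
from h import *
goal((.482,.245,.17),180)
f=snap("side","side8");crop(f,120,110,150,110,5,"pics/l1.png")
f=snap("top","top8");crop(f,140,100,150,110,5,"pics/l2.png")
E
```

```text
t 13.6 pos [0.4824 0.2491 0.1997] yaw 178.16 j [ 0.48  0.06  0.09  1.6  -0.    0.51] F [-0.  -0.3 -0.4] w 0.0001
shift mm [ 0.3 -4.1 29.7] rot [ 0.     0.001 -0.032]
```

View pics/l1.png

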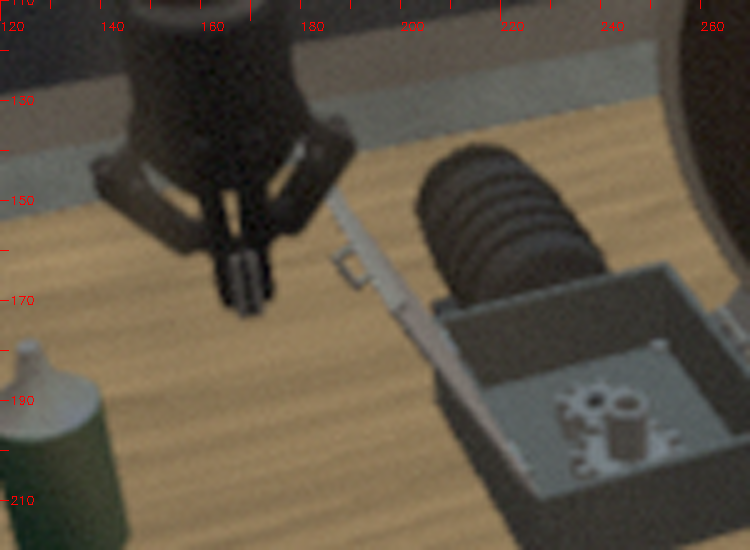

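View pics/l2.png

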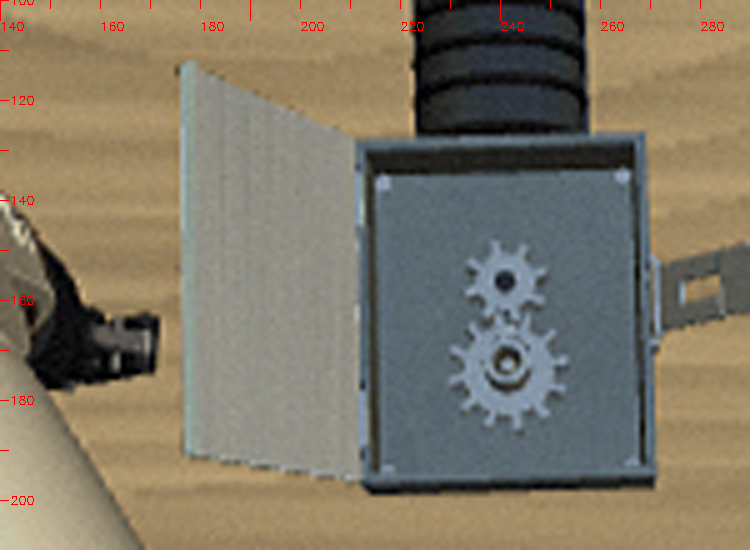

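Request:
jog_arm:
  rows:
    - [[0,0,0],[0,0,0.15],0]
    - [[0,0,0],[0,0,0.3],0]
    - [[0,0,0],[0,0,0.45],0]
    - [[0,0,0],[0,0,0.6],0]
    - [[0,0,5],[0,0,0.75],0]
    - [[0,0,5],[0,0,0.9],0]
    - [[0,0,10],[0,0,1.05],0]
    - [[0,0,10],[0,0,1.2],0]
    - [[0,0,15],[0,0,1.35],0]
    - [[0,0,15],[0,0,1.5],0]

```text
time_s: 14.7
tool_pos: [0.4829, 0.2482, 0.1874]
ee_rot: [0.696, 0.718, 0.001, 0.0]
wrist_force: [-0.1, 0.7, 0.9]
width: -0.0001
```

```bash
python3 - <<'E'
from h import *
goal((.482,.16,.187),92.2)
E
```

```text
t 14.7 pos [0.4829 0.2482 0.1874] yaw 91.76 j [ 0.47  0.06  0.06  1.57 -0.    2.01] F [-0.1  0.7  0.9] w -0.0001
shift mm [-88.1  -3.6   0.3] rot [ 0.002 -0.001 -0.008]
```

Request:
jog_arm:
  rows:
    - [[-22,-1,0],[0,0,0],0]
    - [[-42,-2,0],[0,0,0],0]
    - [[-57,-2,0],[0,0,0],0]
    - [[-70,-3,0],[0,0,0],0]
    - [[-83,-3,0],[0,0,0],0]
    - [[-96,-4,0],[0,0,0],0]
    - [[-109,-4,0],[0,0,0],0]
    - [[-122,-5,0],[0,0,0],0]
    - [[-130,-5,0],[0,0,0],0]
    - [[-130,-5,0],[0,0,0],0]

```text
time_s: 15.7
tool_pos: [0.4821, 0.1172, 0.1853]
ee_rot: [0.694, 0.72, -0.0, 0.0]
wrist_force: [0.0, 0.6, -0.2]
width: -0.0003
```

```bash
python3 - <<'E'
from h import *
goal((.482,.086,.185),92.2)
f=snap("side","side9");crop(f,150,90,150,120,5,"pics/m1.png")
E
```

```text
t 15.7 pos [0.4821 0.1172 0.1853] yaw 92.07 j [ 0.24 -0.05 -0.06  1.57 -0.    1.77] F [ 0.   0.6 -0.2] w -0.0003
shift mm [-31.2  -1.2   0.3] rot [-0.     0.001 -0.002]
```

View pics/m1.png

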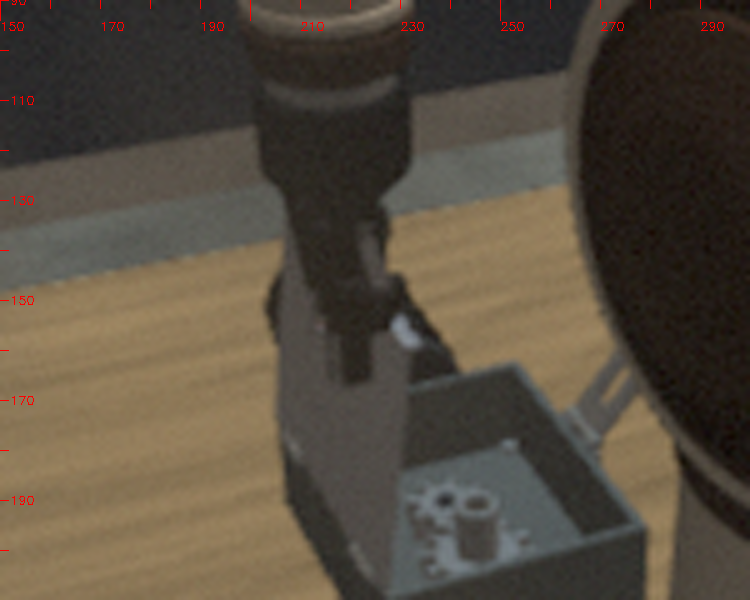

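Request:
jog_arm:
  rows:
    - [[-15,0,-1],[0,0,0],0]
    - [[-30,-1,-1],[0,0,0],0]
    - [[-42,-1,4],[0,0,0],0]
    - [[-53,-1,10],[0,0,0],0]
    - [[-63,-2,17],[0,0,0],0]
    - [[-72,-2,25],[0,0,0],0]
    - [[-81,-2,34],[0,0,0],0]
    - [[-88,-2,44],[0,0,0],0]
    - [[-94,-3,54],[0,0,0],0]
    - [[-100,-3,65],[0,0,0],0]

```text
time_s: 16.75
tool_pos: [0.4829, 0.0179, 0.1193]
ee_rot: [0.694, 0.72, -0.0, -0.0]
wrist_force: [0.6, 1.6, 1.7]
width: -0.0
```

```bash
python3 - <<'E'
from h import *
goal((.482,.010,.085),92.2)
f=snap("side","side10");crop(f,150,90,150,120,5,"pics/n1.png")
E
```

```text
t 16.75 pos [0.4829 0.0179 0.1193] yaw 92.15 j [ 0.04 -0.09 -0.21  1.44 -0.    1.57] F [0.6 1.6 1.7] w -0.0
shift mm [-7.9 -1.2 34.3] rot [-0.     0.    -0.001]
```

View pics/n1.png

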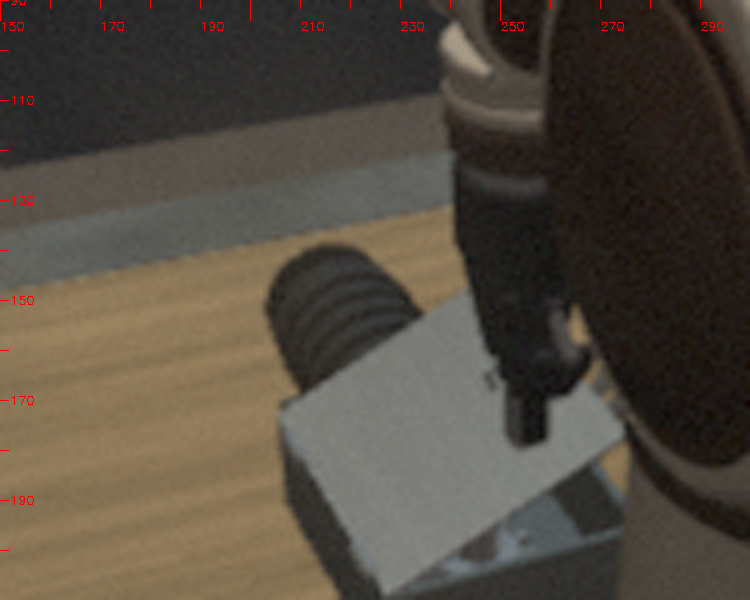

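Request:
jog_arm:
  rows:
    - [[-3,0,7],[0,0,0],0]
    - [[-5,0,14],[0,0,0],0]
    - [[-7,0,21],[0,0,0],0]
    - [[-8,0,28],[0,0,0],0]
    - [[-9,0,34],[0,0,0],0]
    - [[-10,0,39],[0,0,0],0]
    - [[-10,0,43],[0,0,0],0]
    - [[-10,0,46],[0,0,0],0]
    - [[-10,0,48],[0,0,0],0]
    - [[-10,0,49],[0,0,0],0]

```text
time_s: 17.8
tool_pos: [0.4833, 0.0084, 0.0712]
ee_rot: [0.694, 0.72, -0.0, -0.0]
wrist_force: [-0.1, -1.0, -0.0]
width: 0.0
```

```bash
python3 - <<'E'
from h import *
goal((.482,.010,.085),92.2)
E
```

```text
t 17.8 pos [0.4833 0.0084 0.0712] yaw 92.15 j [ 0.02 -0.07 -0.29  1.35 -0.    1.55] F [-0.1 -1.  -0. ] w 0.0
shift mm [  1.6  -1.3 -13.8] rot [-0.     0.    -0.001]
```

Request:
jog_arm:
  rows:
    - [[0,0,0.5],[0,0,0],0]
    - [[0,0,1],[0,0,0],0]
    - [[0,0,1.5],[0,0,0],0]
    - [[0,0,2],[0,0,0],0]
    - [[0,0,2],[0,0,0],0]
    - [[0,0,2],[0,0,0],0]
    - [[0,0,2],[0,0,0],0]
    - [[0,0,2],[0,0,0],0]
    - [[0,0,2],[0,0,0],0]
    - [[0,0,2],[0,0,0],0]

```text
time_s: 18.8
tool_pos: [0.4834, 0.0084, 0.07]
ee_rot: [0.694, 0.72, 0.0, 0.0]
wrist_force: [-2.3, 0.4, 6.3]
width: 0.0002
```

```bash
python3 - <<'E'
from h import *
goal((.482,.010,.085),92.2)
f=snap("side","side11");crop(f,190,130,100,80,7,"pics/o1.png")
E
```

```text
t 18.8 pos [0.4834 0.0084 0.07  ] yaw 92.15 j [ 0.02 -0.07 -0.3   1.35  0.    1.55] F [-2.3  0.4  6.3] w 0.0002
shift mm [  1.6  -1.4 -15. ] rot [ 0.001 -0.    -0.001]
```

View pics/o1.png

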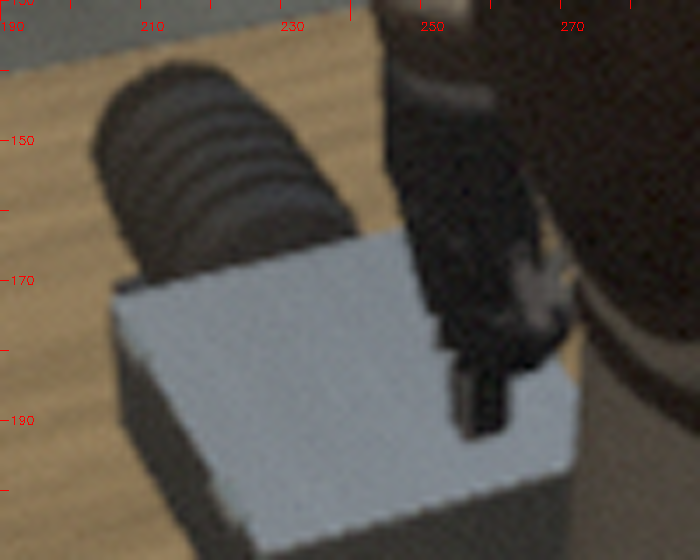

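Request:
jog_arm:
  rows:
    - [[0,0,-40],[0,0,0],0]
    - [[0,0,-85],[0,0,0],0]
    - [[-10,10,-120],[0,0,0],0]
    - [[-40,30,-122],[0,0,0],0]
    - [[-80,45,-122],[0,0,0],0]
    - [[-120,53,-122],[0,0,0],0]
    - [[-160,53,-122],[0,0,0],0]
    - [[-160,53,-122],[0,0,0],0]
    - [[-160,53,-85],[0,0,0],0]
    - [[-160,53,-55],[0,0,0],0]

```text
time_s: 19.85
tool_pos: [0.5426, -0.1496, 0.1234]
ee_rot: [0.694, 0.72, 0.0, 0.0]
wrist_force: [0.4, -0.2, 0.3]
width: -0.0
```

```bash
python3 - <<'E'
from h import *
goal((.5425,-.11,.124),92.2)
f=snap("side","side12");crop(f,190,110,120,100,6,"pics/p1.png")
f=snap("top","top12");crop(f,190,100,120,100,6,"pics/p2.png")
E
```

```text
t 19.85 pos [ 0.5426 -0.1496  0.1234] yaw 92.11 j [-0.27  0.1  -0.02  1.45  0.    1.26] F [ 0.4 -0.2  0.3] w -0.0
shift mm [39.6  1.4 -0.6] rot [ 0.001 -0.    -0.002]
```

View pics/p1.png

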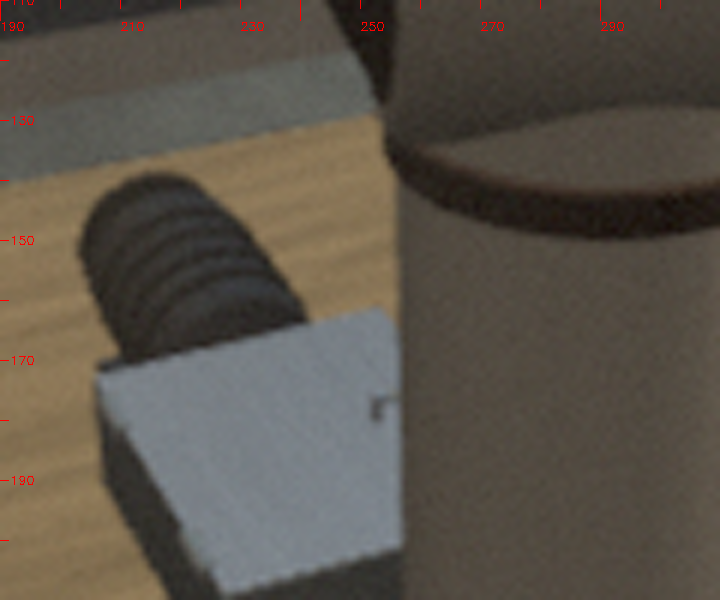

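View pics/p2.png

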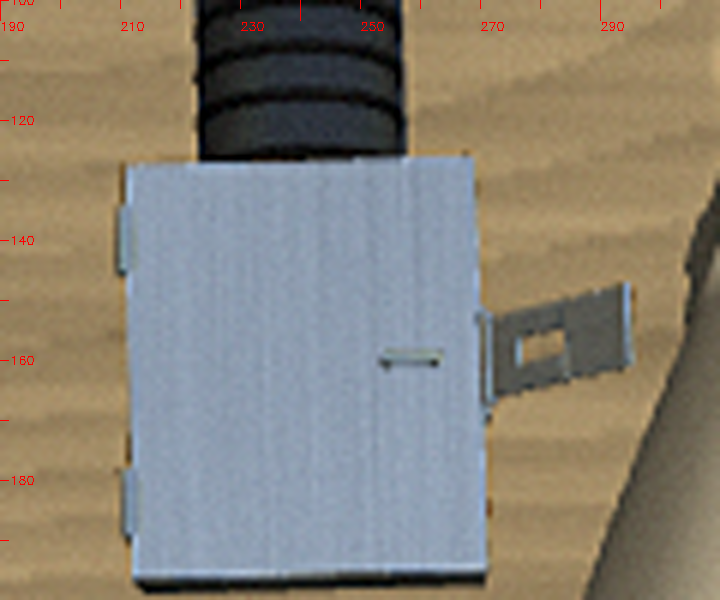

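Request:
jog_arm:
  rows:
    - [[20,1,0],[0,0,0],0]
    - [[35,1,0],[0,0,0],0]
    - [[47,2,-2],[0,0,0],0]
    - [[58,2,-6],[0,0,0],0]
    - [[68,2,-9],[0,0,0],0]
    - [[78,3,-12],[0,0,0],0]
    - [[88,3,-17],[0,0,0],0]
    - [[98,3,-20],[0,0,0],0]
    - [[108,3,-21],[0,0,0],0]
    - [[118,4,-20],[0,0,0],0]

```text
time_s: 20.95
tool_pos: [0.5419, -0.0306, 0.1445]
ee_rot: [0.694, 0.72, 0.0, 0.0]
wrist_force: [-0.0, -1.1, -0.3]
width: -0.0002
```

```bash
python3 - <<'E'
from h import *
goal((.5425,-.025,.142),92.2)
f=snap("side","side13");crop(f,190,110,120,100,6,"pics/q1.png")
f=snap("top","top13");crop(f,190,100,120,100,6,"pics/q2.png")
E
```

```text
t 20.95 pos [ 0.5419 -0.0306  0.1445] yaw 92.15 j [-0.06  0.05 -0.03  1.49 -0.    1.48] F [-0.  -1.1 -0.3] w -0.0002
shift mm [5.6 0.8 2.5] rot [ 0.     0.    -0.001]
```

View pics/q1.png

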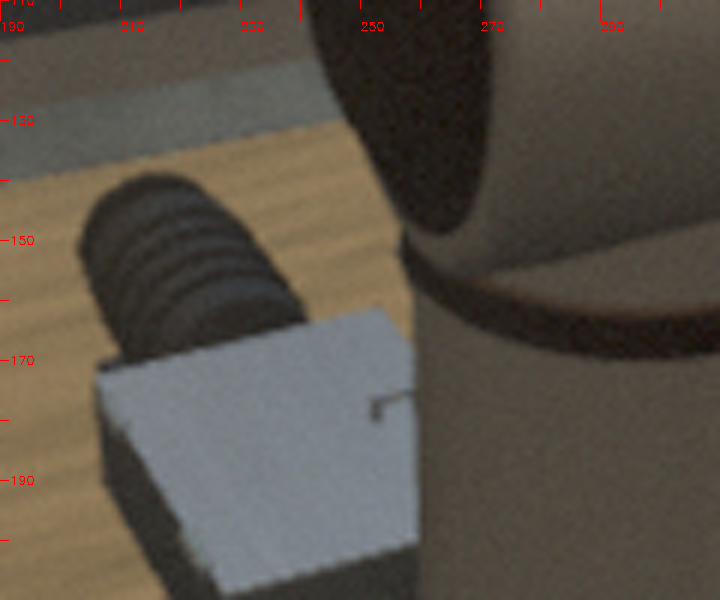

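View pics/q2.png

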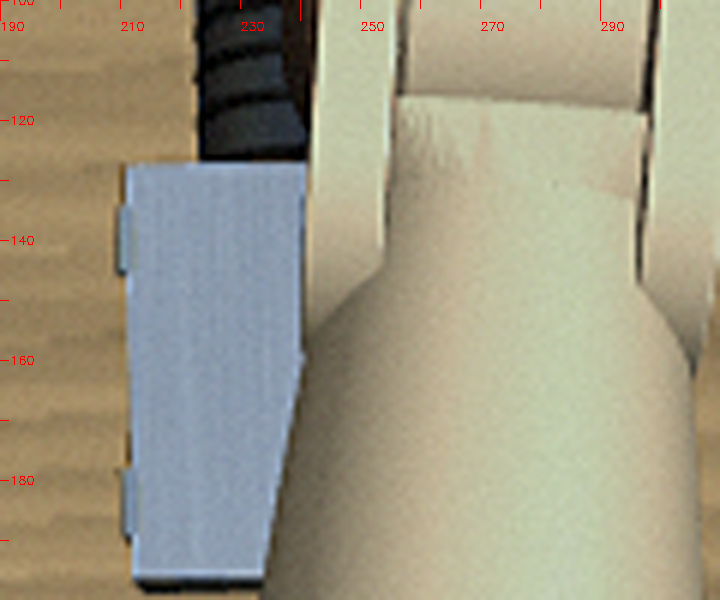

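Request:
jog_arm:
  rows:
    - [[6,0,0],[0,0,0],0]
    - [[13,0,3],[0,0,0],0]
    - [[20,0,6.5],[0,0,0],0]
    - [[27,1,10],[0,0,0],0]
    - [[33,1,14.5],[0,0,0],0]
    - [[39,1,19.5],[0,0,0],0]
    - [[45,1,25],[0,0,0],0]
    - [[50,1,31],[0,0,0],0]
    - [[54,1,38],[0,0,0],0]
    - [[57,1,45],[0,0,0],0]

```text
time_s: 22.05
tool_pos: [0.5407, 0.026, 0.0986]
ee_rot: [0.694, 0.72, 0.0, -0.0]
wrist_force: [-0.3, 0.6, 0.8]
width: -0.0004
```

```bash
python3 - <<'E'
from h import *
goal((.5425,.031,.075),92.2)
f=snap("side","side14");crop(f,190,110,120,100,6,"pics/r1.png")
E
```

```text
t 22.05 pos [0.5407 0.026  0.0986] yaw 92.16 j [ 0.05  0.06 -0.11  1.4   0.    1.58] F [-0.3  0.6  0.8] w -0.0004
shift mm [ 5.   2.  23.6] rot [-0.    -0.    -0.001]
```

View pics/r1.png

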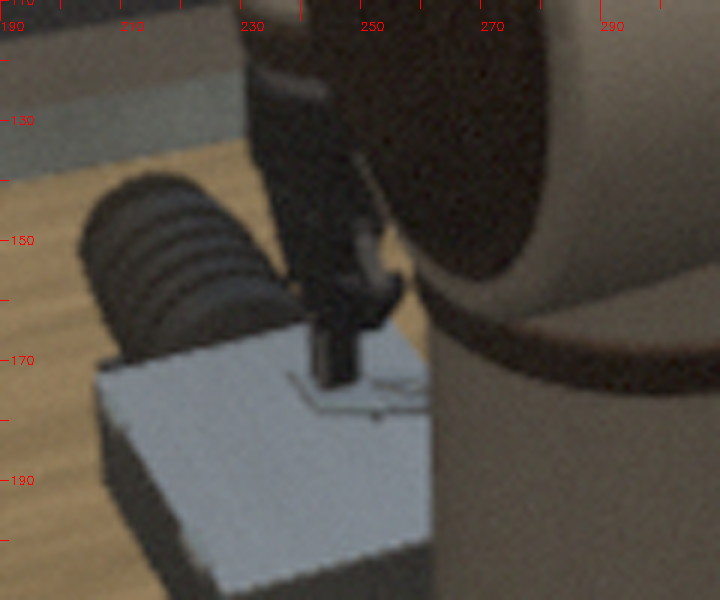

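Hasp is nearly down, with the finger well on its end plate at about (335,385). I'll press it the rest of the way.

Request:
jog_arm:
  rows:
    - [[1,1,4],[0,0,0],0]
    - [[2,1,8],[0,0,0],0]
    - [[3,1,12],[0,0,0],0]
    - [[4,1,16],[0,0,0],0]
    - [[4,1,19],[0,0,0],0]
    - [[4,1,21],[0,0,0],0]
    - [[4,1,23],[0,0,0],0]
    - [[4,1,24],[0,0,0],0]
    - [[4,1,25],[0,0,0],0]
    - [[4,1,25],[0,0,0],0]

```text
time_s: 23.1
tool_pos: [0.5417, 0.0296, 0.075]
ee_rot: [0.694, 0.72, 0.0, 0.0]
wrist_force: [-3.0, 0.2, 5.0]
width: -0.0004
```

```bash
python3 - <<'E'
from h import *
goal((.5425,.031,.075),92.2)
E
```

```text
t 23.1 pos [0.5417 0.0296 0.075 ] yaw 92.15 j [ 0.05  0.07 -0.15  1.36  0.    1.59] F [-3.   0.2  5. ] w -0.0004
shift mm [ 1.4  0.9 -0. ] rot [ 0.001 -0.    -0.001]
```

Request:
jog_arm:
  rows:
    - [[0,0,1],[0,0,0],0]
    - [[0,0,2],[0,0,0],0]
    - [[0,0,2],[0,0,0],0]
    - [[0,0,2],[0,0,0],0]
    - [[0,0,2],[0,0,0],0]
    - [[0,0,0],[0,0,0],0]
    - [[0,0,-20],[0,0,0],0]
    - [[0,0,-60],[0,0,0],0]
    - [[0,0,-100],[0,0,0],0]
    - [[0,-30,-140],[0,0,0],0]

```text
time_s: 24.1
tool_pos: [0.5127, 0.0285, 0.2147]
ee_rot: [0.694, 0.72, -0.0, -0.0]
wrist_force: [-0.6, 0.5, 0.6]
width: -0.0002
```

Request:
jog_arm:
  rows:
    - [[30,-30,0],[0,0,0],0]
    - [[70,-60,0],[0,0,0],0]
    - [[110,-90,0],[0,0,0],0]
    - [[150,-110,0],[0,0,0],0]
    - [[190,-120,0],[0,0,0],0]
    - [[210,-120,0],[0,0,0],0]
    - [[210,-120,0],[0,0,0],0]
    - [[210,-120,0],[0,0,0],0]
    - [[210,-120,0],[0,0,0],0]
    - [[210,-120,0],[0,0,0],0]

```text
time_s: 25.1
tool_pos: [0.3841, 0.233, 0.2143]
ee_rot: [0.694, 0.72, -0.0, 0.0]
wrist_force: [0.2, 0.9, 0.3]
width: -0.0001
```

```bash
python3 - <<'E'
from h import *
goal((.5425,.031,.075),92.2)
f=snap("side","side15");crop(f,170,120,120,100,6,"pics/s1.png")
f=snap("top","top15");crop(f,190,100,120,100,6,"pics/s2.png")
cv2.imwrite("pics/s3.png",f["img"][:,:,::-1])
E
```

```text
t 25.1 pos [0.3841 0.233  0.2143] yaw 92.07 j [ 0.55 -0.16 -0.1   1.63 -0.    2.08] F [0.2 0.9 0.3] w -0.0001
shift mm [-207.6  151.   139.4] rot [ 0.     0.    -0.002]
```

View pics/s1.png

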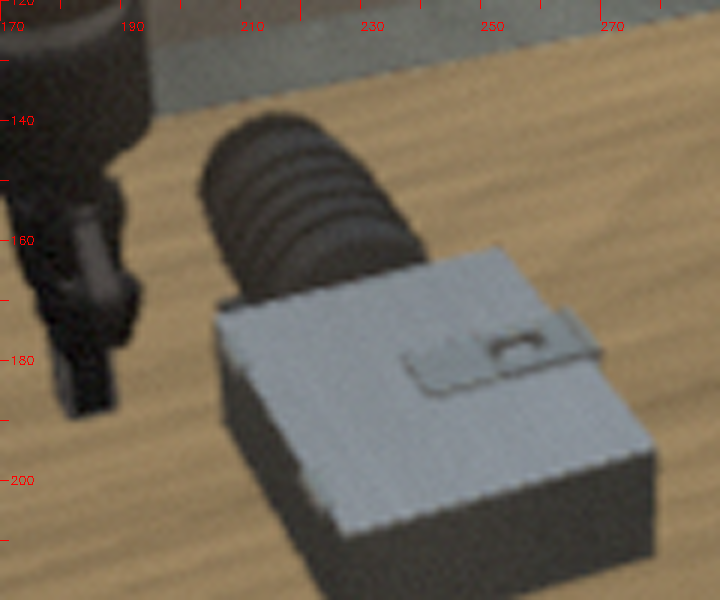

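View pics/s2.png

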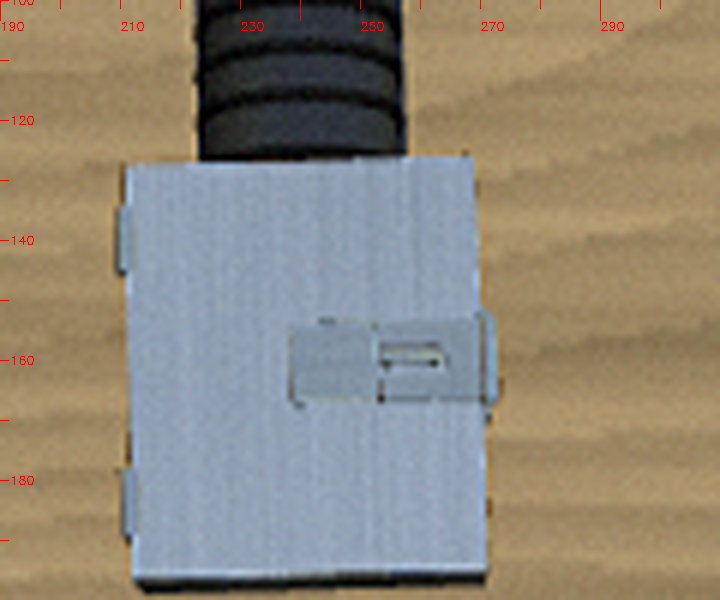

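View pics/s3.png

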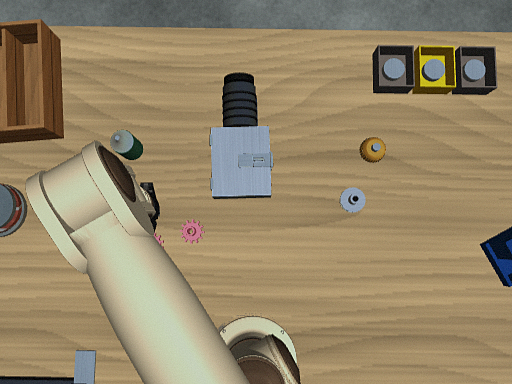

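The lid is flush and the hasp lies flat with the staple through its slot. The can, pulley and brush haven't moved, and the arm is clear.

```bash
python3 - <<'E'
from workcell import env
print(env.hand_in())
E
```

```text
the job is handed in; nothing more can be done
None
```

The job is done and handed in at about 25 s of the 72 s allowed; the interface gave no verdict.

- **Gear:** I set the steel gear on the shaft with its teeth already lined up, so it dropped into mesh without any turning to and fro. It seated at the height expected for the shoulder, and pictures after release showed it upright and in mesh.
- **Lid:** I pushed it over from outside and pressed it until it stopped. The lid's top was at 0.070 m, pushing back with about 6 N, and it looks flush in both cameras.
- **Hasp:** I swung it over and pressed it down until the strap's top was at 0.075 m, pushing back with about 5 N. Pictures show it flat, with the staple through its slot.
- **Bystanders:** The can, pulley and cup brush stand where they were in the last top picture. The arm was clear of everything.

**Disagreement:** The two cameras differed by about 2–3 mm on the shaft's y position, so I used a value in between. The gear then went down with no side force.

**Not checked:** The lid and hasp angles were not read directly; they are judged from contact heights, forces and pictures. With the lid shut the gear was hidden, so its final position rests on the pictures taken just before.

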